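# Flip the tier cover over its spine

### The job

Uncover the tea caddy: with the fingertips, swing the hinged cover panel of the grey stacking tiers up off the tier it covers, over its spine, and push it down until it lies flat on the other tier, then move the hand clear. Only push the panel: do not pinch it between the fingers, do not fling it down so that it slams, and leave the tea caddy, pepper grinder, jar opener and jar where they are.

Things in the scene. Friction and masses are not known exactly. Their poses are not given: they have to be found in the camera images.
- spine (a point): Middle of the hinge spine, on the hinge axis, 84 mm above the shelf, of the grey plastic organiser (fixed to the shelf): two open tiers side by side, each 170 mm along the spine, 130 mm across, 80 mm high (rim 4 mm below the hinge axis). x axis along the spine, y axis level towards the left tier (the one covered at the start), z up. Outer walls of the tiers are 134 mm from the axis on either side.
- cover (a joint): Angle of the cover panel about the spine (rad): 0 = flat on the left tier (+y of spine), 1.571 = upright, 3.142 = flat on the right tier (-y), hard stops at both ends. It starts between 0 and 0.35. The hinge is stiff (0.18 N m): the panel (0.08 to 0.16 kg) stays at whatever angle it is left, so it has to be pushed the whole way.
- cover_edge (a point): Middle of the panel's free edge, half-way through its thickness, 165 mm from the hinge axis and 31 mm beyond the tier's outer wall, so a fingertip fits beneath it. y axis: from spine to edge. Panel 8 mm thick, centred on the hinge axis: an orange plate below (170 mm along the spine, 10 to 165 mm from the axis) and a slightly smaller white one on top at the start; orange is on top once flipped.
- caddy: Copper-toned tea caddy, 75 mm across, 62 mm high, standing loose in the left tier under the cover. Origin at the centre of its underside, 4 mm above the shelf.
- grinder: Glass pepper grinder with dark wooden top, 54 mm across, 130 mm high, standing loose beyond the organiser. Origin at the centre of its underside.
- jar_opener: Red cone-shaped jar opener, 84 mm across, 32 mm high, loose beyond the organiser. Origin at the centre of its underside.
- jar: Jar with black cap, 60 mm across, 80 mm high, loose beyond the organiser. Origin at the centre of its underside.

How it is judged:
On the way, in this order (a step that is already met when the one before it is completed fails the run):
1. the fingers push the panel past upright (value of joint cover above 1.7 rad and contact force between the fingers and cover above 0.05 N).
2. the fingers push it on down towards the right tier (value of joint cover above 2.6 rad and contact force between the fingers and cover above 0.05 N).
At the end, for the whole second after the job is handed in: The panel rests flat on the right tier (within about 0.09 rad of its stop), still, and the caddy, grinder, jar opener and jar are within 20 mm of where they began (value of joint cover above 3.05 rad and velocity of joint cover below 0.1 rad/s and distance of each of caddy, grinder, jar_opener, jar from where it was at the start of the episode below 0.02 m); the robot touches nothing.
It fails at once if the panel is pinched: fingers press on both its faces at once (contact force between the fingers and cover_c0 above 1 N and contact force between the fingers and cover_c1 above 1 N).
It fails at once if the panel is slammed down (over 3 rad/s near the right tier) (value of joint cover above 2.6 rad and velocity of joint cover above 3 rad/s).
It fails at once if a bystander is moved, lifted or tipped (distance of any of caddy, grinder, jar_opener, jar from where it was at the start of the episode above 0.03 m or angle between any of grinder, jar's own z axis and vertical above 0.3 rad).
It also fails if it takes over 42 s, if anything falls off the work surface, if the arm or the gripper's body presses on something with over 40 N, if the wrist force passes 120 N, or if a joint passes its speed limit or range.

### The arm

A 6-joint arm with a two-finger parallel gripper is mounted at the origin on the work surface. World frame = base frame: x ahead of the robot, y to its left, z up, the work surface at z = 0. Lengths are in m, angles in rad, forces in N, time in s.
With the tool pointing down it reaches from about 0.375 to 0.925 m from the base axis. Payload 5.7 kg.
Tool frame: the origin (TCP) lies on the centre line of the jaws, within the pads' length; the fingertips stand 11 mm ahead of it and the grasp point (between the pads) lies 8 mm behind it; z points along the fingers, y is the direction in which the jaws open and shut (so a half turn about z gives the same grasp; the last joint's range is limited). The gripper opens to 88 mm and grips with 3 to 60 N. Pads are 20 mm wide; open, the fingers measure 115 mm over their backs; the gripper's body (75 mm by 178 mm) begins 61 mm behind the grasp point.
Start: joints at [-1.37, 0.359, 1.51, -0, 1.272, -0.115], TCP at [0.186, -0.57, 0.234] pointing down, gripper open.
Joint ranges: [-2.97, 2.97], [-1.01, 2.36], [0.21, 2.38], [-0.96, 4.11], [0.2, 2.71], [-2.98, 2.98]. Speed limits (rad/s): [2.39, 2.39, 3.14, 3.14, 3.14, 3.14].

### API

Orientations are given as a unit quaternion [x, y, z, w].
In Python, from plant import robot, cams gives the robot as it stands. The module is installed in compiled form; this text tells all that it offers.
- The arm moves only by the tool apply_moves, never from a script. Its argument "commands" is a list of rows, each an object with "dp": the shift along the tool's x, y, z in cm, a list of three; "rotation": the turn, a rotation vector about the tool's x, y, z in rad, a list of three; "gripper": the finger opening in cm, from 0 to 8.78. A call has exactly 5 rows; each row is the pose to reach, as a shift and turn from the pose measured when the call began, along the tool's axes at that moment; what a row does not reach only later rows make up. A row lasts 1/8 s, in which the tool goes at most 62.5 mm and 10.7 degrees, less where a joint would pass 70% of its speed; a pose out of reach is approached as far as the arm can. A call with a gripper value outside its range is refused whole. The fingers move at their own pace and stop on an object; "squeeze" is the grip in N (left out, the last holds). Time passes only in rows, so rows that repeat a pose let the fingers close, or fill a call up. It gives the time, the measured TCP pose, the force and the opening at its end, in the units of the state.
- robot.get_state(): the state, without advancing time (a new reading comes with each control period).
- cams.snapshot(name): name is "scene" or "side" or "wrist"; returns the picture (384x512x3 uint8, red, green, blue); there is no depth.
- cams.camera_model(name): a dict with "fx", "fy", "cx", "cy" (pixels), "origin" and "rotation" of the camera in the world; the wrist camera has in their place "T_tool_cam" (4x4, takes a point from camera to tool coordinates, whose origin is the TCP and whose axes are the flange's). Camera axes: x right, y up, looking along -z (the intrinsics and any distortion apply to the point x, -y, -z); pixel columns grow to the right and rows downward; lengths in m; the calibration is good to about 2 mm. The wrist camera is an equidistant fisheye: a pixel r from the principal point sees the ray r / f radians off the axis. A picture is of the moment at which its call begins: read the wrist's pose just before it. camera_model takes no time and is no camera call.
- robot.close_job(): hands the job in, once; it reports no verdict.
The state is a dict: "t": time; "q": joint angles; "qd": joint speeds; "effort": joint torques, N m; "position": TCP position; "ee_rot": TCP orientation; "wrist_force": force on the tool from outside, world axes, zero at the start; "moment": the same for the moment, N m; "opening": opening from 0.0 (shut) to 1.0 (fully open).
Only numpy, scipy, OpenCV 4.12 (cv2) and the standard library are available. Lean on these libraries where they do the work, as an engineer would, in place of code of your own. Each camera call takes 0.05 s, during which the arm holds its last target. There are 200 camera calls.

## Working session

There is one attempt and no reset: what is moved stays moved. The work goes in short steps, Python scripts to look and compute and a tool call to move; the robot and the scene stay as the last step left them, time stands still between calls to the robot, and variables do not carry over. Pictures are saved under pics/ and viewed, about 8 in all and at most 12, crops included, and the job is handed in when it is done.

Besides the shell and the picture viewer there is one more tool, called after "Emit:" as name(argument=value, ...) on one line, values as JSON. apply_moves: Moves the arm, as the interface text tells. Its arguments: {"type":"object","properties":{"commands":{"type":"array","items":{"type":"object","properties":{"dp":{"type":"array","items":{"type":"number"}},"rotation":{"type":"array","items":{"type":"number"}},"gripper":{"type":"number"}}}},"squeeze":{"type":"number"}},"required":["commands"]}

```bash
mkdir -p pics; python3 - <<'E'
from plant import robot,cams
import cv2,numpy as np
s=robot.get_state();print(s['t'],s['position'],s['ee_rot'],s['opening'])
for n in ['scene','side']:
    m=cams.camera_model(n);print(n,m)
    cv2.imwrite(f'pics/{n}0.png',cv2.resize(cams.snapshot(n)[:,:,::-1],(800,600),interpolation=cv2.INTER_CUBIC))
print(cams.camera_model('wrist'))
E
```

```text
0.0 [ 0.18620191 -0.56966629  0.23280917] [ 9.87558049e-01  1.57252150e-01 -4.77990471e-05 -9.26743195e-04] 0.9977317023310962
scene {'fx': 402.97135551711807, 'fy': 402.97135551711807, 'cx': 260.46408940152713, 'cy': 190.09747201902266, 'origin': array([1.08049093, 0.39374719, 0.50791536]), 'rotation': array([0.18274733, 0.40839823, 0.81229   , 0.37416475])}
side {'fx': 485.2974874521802, 'fy': 485.2974874521802, 'cx': 246.2438934801781, 'cy': 193.5027551905221, 'origin': array([0.34167375, 0.78768046, 0.59319309]), 'rotation': array([-0.09730742,  0.47966966,  0.85576791, -0.16765907])}
{'fx': 297.3186396354542, 'fy': 297.3186396354542, 'cx': 256.614447006355, 'cy': 191.29869179176276, 'T_tool_cam': array([[ 1.20744215e-03,  9.60594544e-01,  2.77950832e-01,
         7.54740196e-02],
       [ 9.99999206e-01, -1.05999245e-03, -6.80761515e-04,
         8.02578913e-04],
       [-3.59310013e-04,  2.77951433e-01, -9.60595061e-01,
        -1.49762823e-01],
       [ 0.00000000e+00,  0.00000000e+00,  0.00000000e+00,
         1.00000000e+00]])}
```

View pics/scene0.png

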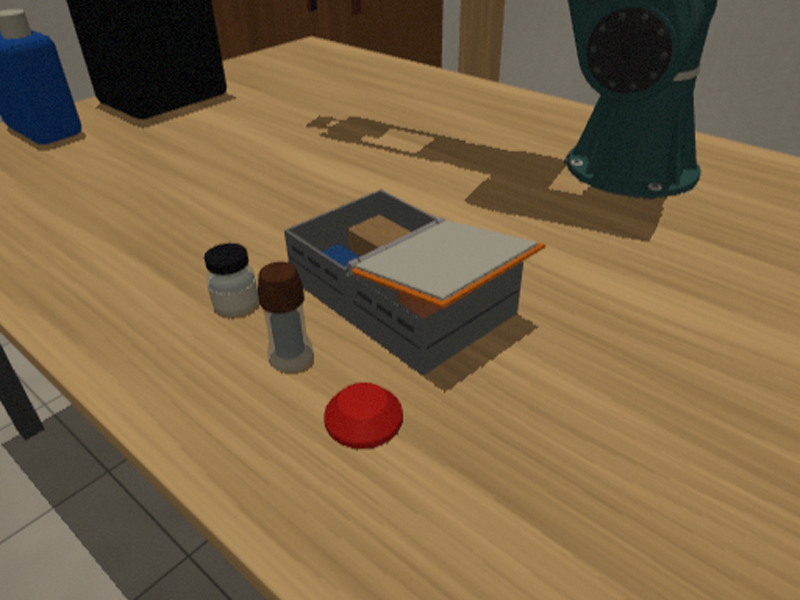

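View pics/side0.png

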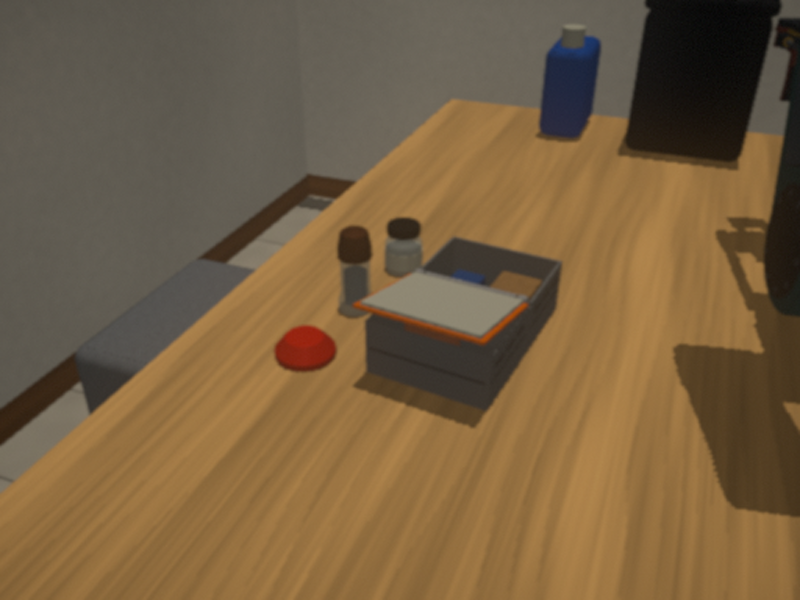

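```bash
cat > h.py <<'E'
import numpy as np
from plant import robot,cams
from scipy.spatial.transform import Rotation as R
from scipy.optimize import least_squares
def proj(n,P):
    m=cams.camera_model(n);r=m['rotation'];r=R.from_quat(r) 
    p=r.inv().apply(np.atleast_2d(P)-m['origin'])
    return np.c_[m['cx']+m['fx']*p[:,0]/-p[:,2],m['cy']-m['fy']*p[:,1]/-p[:,2]]*1.5625
def ray(n,px):
    m=cams.camera_model(n);px=np.array(px)/1.5625
    return m['origin'],R.from_quat(m['rotation']).apply([(px[0]-m['cx'])/m['fx'],-(px[1]-m['cy'])/m['fy'],-1])
def at(n,px,z):
    o,d=ray(n,px);return o+d*(z-o[2])/d[2]
E
python3 - <<'E'
from h import *
obs=[('scene',(422,373),(85,134,0)),('scene',(517,316),(-85,134,0)),('scene',(380,192),(-85,-134,80)),('scene',(286,232),(85,-134,80)),
('side',(487,404),(-85,134,0)),('side',(370,375),(85,134,0)),('side',(560,262),(-85,-134,80)),('side',(455,238),(85,-134,80))]
cov=[('scene',(443,304),(85,165,-4)),('scene',(544,245),(-85,165,-1)),('scene',(353,271),(85,10,-4)),('side',(485,342),(-85,165,-4)),('side',(357,305),(85,165,-4))]
def res(v,f=False):
    x,y,yaw,th=v;out=[]
    Rz=R.from_euler('z',yaw)
    for n,p,c in obs+cov:
        c=np.array(c)/1e3
        if (n,p,tuple((c*1e3).round().astype(int))) in cov:
            c=R.from_euler('x',th).apply(c)+[0,0,.084]
        P=Rz.apply(c)+[x,y,0]
        out.append(proj(n,P)[0]-p)
    return np.array(out) if f else np.ravel(out)
s=least_squares(res,[.5,.1,0,.1],loss='soft_l1');print(s.x);print(res(s.x,1).round(1))
print('jar',at('scene',(236,308),0),'grinder',at('scene',(291,362),0),at('side',(352,307),0),'opener',at('scene',(364,420),0.0),at('side',(305,352),0.))
E
```

```text
[ 0.57094985 -0.06475567 -0.11391244  0.22561303]
[[ 1.   1. ]
 [ 0.2 -4.3]
 [ 0.6 -4.5]
 [-2.1 -3.9]
 [ 0.9  7.2]
 [-3.3 -3.7]
 [ 3.4 -1.1]
 [-0.8 -2.3]
 [-0.4  0.4]
 [ 1.3 -4. ]
 [-1.2  0.3]
 [ 0.2  1. ]
 [-3.6 -0.2]]
jar [ 0.73384585 -0.20921489  0.        ] grinder [ 0.75595908 -0.07364955  0.        ] [ 0.75468665 -0.07968152  0.        ] opener [0.76554649 0.05555523 0.        ] [0.76581647 0.04985722 0.        ]
```

```bash
cat >> h.py <<'E'
X,Y,YAW=.571,-.065,-.114
RZ=R.from_euler('z',YAW)
def ori(t): # tool x -> local +y (down when tilted), y -> +x, z -> down and to -y
    z=np.array([0,-np.sin(t),-np.cos(t)]);y=np.array([1,0,0.]);x=np.cross(y,z)
    return RZ*R.from_matrix(np.c_[x,y,z])
def pose(th,t,r=.145,gap=0.,back=0.,lx=-.02):
    z=np.array([-np.sin(t),-np.cos(t)]);x=np.array([np.cos(t),-np.sin(t)])
    u=np.array([np.cos(th),np.sin(th)]);n=np.array([-np.sin(th),np.cos(th)])
    pts=np.array([a*x+b*z for a in(-.01,.01) for b in np.linspace(.011,-.06,60)])
    uu=pts@u-(.011*z)@u+r; m=max((pts@n)[uu<=.166])
    c=(r-(.011*z)@u)*u+(-.004-gap-m)*n-back*z
    return RZ.apply([lx,c[0],c[1]+.084])+[X,Y,0],ori(t)
def rows(targets):
    s=robot.get_state();R0=R.from_quat(s['ee_rot']);p0=s['position']
    print('t',round(s['t'],2),'pos',p0.round(3),'F',s['wrist_force'].round(1))
    if len(targets)==1:
        p,q=targets[0];d=R0.inv().apply(p-p0)*100;w=(R0.inv()*q).as_rotvec()
        print('max rows',np.linalg.norm(d)/6.25,np.degrees(np.linalg.norm(w))/10.7)
        k=[(d*i/5,w*i/5) for i in range(1,6)]
    else: k=[(R0.inv().apply(p-p0)*100,(R0.inv()*q).as_rotvec()) for p,q in targets]
    for d,w in k: print(d.round(1).tolist(),w.round(2).tolist())
E
python3 - <<'E'
from h import *
print(pose(.226,.87,.15,.012)[0],pose(.226,.87,.15,.012,.1)[0])
rows([(np.array([.36,-.35,.30]),R.from_quat([0.98756,.15725,0,0])*R.from_rotvec([0,0,-.55]))])
E
```

```text
[0.56961628 0.09873387 0.0902576 ] [0.57831076 0.17467064 0.15474026]
t 0.1 pos [ 0.186 -0.57   0.233] F [-0.1  0.  -0.4]
max rows 4.609481600624017 2.9452440245189955
[4.7, -3.1, -1.3] [-0.0, -0.0, -0.11]
[9.3, -6.2, -2.7] [-0.0, -0.0, -0.22]
[14.0, -9.3, -4.0] [-0.0, -0.0, -0.33]
[18.7, -12.4, -5.3] [-0.0, -0.0, -0.44]
[23.3, -15.5, -6.7] [-0.0, -0.0, -0.55]
```

Emit:
apply_moves(commands=[{"dp": [4.7,-3.1,-1.3],"rotation": [0,0,-0.11],"gripper": 0},{"dp": [9.3,-6.2,-2.7],"rotation": [0,0,-0.22],"gripper": 0},{"dp": [14,-9.3,-4],"rotation": [0,0,-0.33],"gripper": 0},{"dp": [18.7,-12.4,-5.3],"rotation": [0,0,-0.44],"gripper": 0},{"dp": [23.3,-15.5,-6.7],"rotation": [0,0,-0.55],"gripper": 0}])

```text
t: 0.72
position: [0.3603, -0.3484, 0.3003]
ee_rot: [0.907, 0.421, 0.0, -0.001]
wrist_force: [0.5, -0.3, -0.2]
opening: 0.472
```

```bash
python3 - <<'E'
from h import *
rows([(np.array([.52,-.10,.32]),ori(.0))])
print(robot.get_state()['opening'])
E
```

```text
t 0.72 pos [ 0.36  -0.348  0.3  ] F [ 0.5 -0.3 -0.2]
max rows 4.735530573536931 3.146458211922036
[5.9, -0.8, -0.4] [-0.0, -0.0, -0.12]
[11.7, -1.5, -0.8] [-0.0, -0.0, -0.24]
[17.6, -2.3, -1.2] [-0.0, -0.0, -0.35]
[23.4, -3.1, -1.5] [-0.0, -0.0, -0.47]
[29.3, -3.8, -1.9] [-0.0, -0.0, -0.59]
0.47183276448091566
```

Emit:
apply_moves(commands=[{"dp": [5.9,-0.8,-0.4],"rotation": [0,0,-0.12],"gripper": 0},{"dp": [11.7,-1.5,-0.8],"rotation": [0,0,-0.24],"gripper": 0},{"dp": [17.6,-2.3,-1.2],"rotation": [0,0,-0.35],"gripper": 0},{"dp": [23.4,-3.1,-1.5],"rotation": [0,0,-0.47],"gripper": 0},{"dp": [29.3,-3.8,-1.9],"rotation": [0,0,-0.59],"gripper": 0}])

```text
t: 1.35
position: [0.5209, -0.0982, 0.3196]
ee_rot: [0.744, 0.668, 0.0, -0.001]
wrist_force: [0.5, -0.6, -0.0]
opening: 0.006
```

```bash
python3 - <<'E'
from h import *
rows([(np.array([.57,.17,.26]),ori(.4))])
print(robot.get_state()['opening'])
E
```

```text
t 1.35 pos [ 0.521 -0.098  0.32 ] F [ 0.5 -0.6 -0. ]
max rows 4.466250205464404 2.1528186935747153
[5.4, 0.4, 1.2] [0.0, -0.08, 0.0]
[10.9, 0.8, 2.4] [0.0, -0.16, 0.0]
[16.3, 1.2, 3.6] [0.0, -0.24, 0.0]
[21.7, 1.6, 4.8] [0.0, -0.32, 0.01]
[27.2, 2.0, 6.0] [0.0, -0.4, 0.01]
0.006351044229362344
```

Emit:
apply_moves(commands=[{"dp": [5.4,0.4,1.2],"rotation": [0,-0.08,0],"gripper": 0},{"dp": [10.9,0.8,2.4],"rotation": [0,-0.16,0],"gripper": 0},{"dp": [16.3,1.2,3.6],"rotation": [0,-0.24,0],"gripper": 0},{"dp": [21.7,1.6,4.8],"rotation": [0,-0.32,0],"gripper": 0},{"dp": [27.2,2.0,6.0],"rotation": [0,-0.4,0],"gripper": 0}])

```text
t: 1.98
position: [0.57, 0.172, 0.2598]
ee_rot: [0.729, 0.655, -0.148, 0.133]
wrist_force: [1.5, 0.6, 0.7]
opening: 0.001
```

```bash
python3 - <<'E'
from h import *
rows([pose(.226,.87,.15,.012,.1)])
print(robot.get_state()['q'].round(2))
E
```

```text
t 1.98 pos [0.57  0.172 0.26 ] F [1.5 0.6 0.7]
max rows 1.686229015256692 2.5126474126267575
[0.9, 0.2, 1.9] [0.0, -0.09, 0.0]
[1.8, 0.3, 3.8] [0.0, -0.19, 0.0]
[2.7, 0.5, 5.7] [0.0, -0.28, 0.0]
[3.5, 0.6, 7.6] [0.0, -0.38, 0.0]
[4.4, 0.8, 9.5] [0.0, -0.47, 0.01]
[ 0.39  0.45  1.36 -0.35  1.53  0.55]
```

Emit:
apply_moves(commands=[{"dp": [0.9,0.2,1.9],"rotation": [0,-0.09,0],"gripper": 0},{"dp": [1.8,0.3,3.8],"rotation": [0,-0.19,0],"gripper": 0},{"dp": [2.7,0.5,5.7],"rotation": [0,-0.28,0],"gripper": 0},{"dp": [3.5,0.6,7.6],"rotation": [0,-0.38,0],"gripper": 0},{"dp": [4.4,0.8,9.5],"rotation": [0,-0.47,0],"gripper": 0}])

```text
t: 2.6
position: [0.5781, 0.1749, 0.154]
ee_rot: [0.674, 0.606, -0.315, 0.283]
wrist_force: [0.6, 0.3, 0.6]
opening: 0.007
```

```bash
python3 - <<'E'
from h import *
import cv2
print(robot.get_state()['q'].round(2))
a=[cams.snapshot(n)[:,:,::-1] for n in('scene','side')]
cv2.imwrite('pics/c1.png',np.hstack([cv2.resize(a[0][80:300,170:390],(400,400),interpolation=3),cv2.resize(a[1][80:300,170:390],(400,400),interpolation=3)]))
rows([pose(.226,.87,.15,.012)])
E
```

```text
[ 0.55  0.79  1.29 -0.65  1.67  0.8 ]
t 2.7 pos [0.576 0.175 0.15 ] F [-0.2 -0.3 -0.1]
max rows 1.5542174407884497 0.06844768040243679
[-0.1, 0.0, 1.9] [0.0, 0.0, 0.0]
[-0.1, 0.1, 3.9] [0.0, 0.0, 0.0]
[-0.2, 0.1, 5.8] [0.0, 0.0, 0.01]
[-0.2, 0.2, 7.8] [0.0, 0.0, 0.01]
[-0.3, 0.2, 9.7] [0.0, 0.01, 0.01]
```

View pics/c1.png

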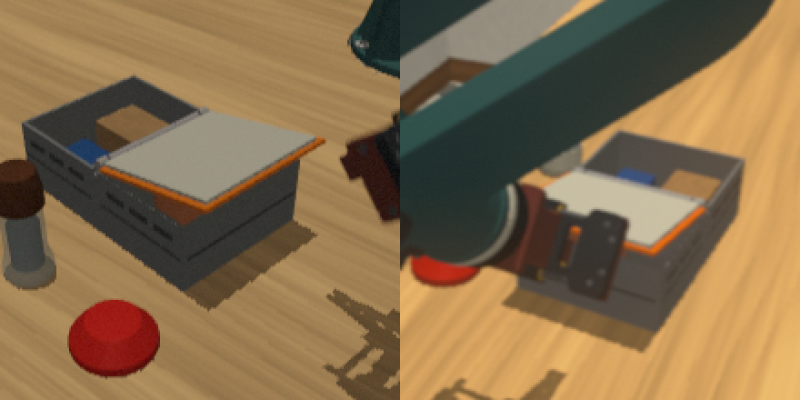

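Emit:
apply_moves(commands=[{"dp": [0,0,1.5],"rotation": [0,0,0],"gripper": 0},{"dp": [-0.1,0,3],"rotation": [0,0,0],"gripper": 0},{"dp": [-0.2,0,4.5],"rotation": [0,0,0],"gripper": 0},{"dp": [-0.2,0,6],"rotation": [0,0,0],"gripper": 0},{"dp": [-0.2,0,7],"rotation": [0,0,0],"gripper": 0}])

```text
t: 3.32
position: [0.5698, 0.119, 0.1067]
ee_rot: [0.673, 0.607, -0.318, 0.281]
wrist_force: [0.2, 0.8, 0.6]
opening: 0.007
```

```bash
python3 - <<'E'
from h import *
import cv2
a=cams.snapshot('scene')[:,:,::-1]
rows([pose(.226,.87,.15,.012)])
s=robot.get_state();T=R.from_quat(s['ee_rot'])
im=cv2.resize(a[110:270,220:420],(800,640),interpolation=3)
for c in [(-.01,0,.011),(.01,0,.011)]:
    p=proj('scene',s['position']+T.apply(c))[0]/1.5625
    p=((p-[220,110])*4).round().astype(int);print(p);cv2.circle(im,tuple(int(v) for v in p),3,(0,255,0),-1)
cv2.imwrite('pics/c2.png',im[:600])
E
```

```text
t 3.38 pos [0.569 0.118 0.106] F [-0.7 -0.2 -0.8]
max rows 0.40171241767558946 0.07118516137639871
[-0.0, 0.1, 0.5] [-0.0, 0.0, 0.0]
[-0.0, 0.1, 1.0] [-0.0, 0.0, 0.0]
[-0.0, 0.2, 1.5] [-0.0, 0.0, 0.01]
[-0.0, 0.2, 2.0] [-0.0, 0.01, 0.01]
[-0.0, 0.3, 2.5] [-0.0, 0.01, 0.01]
[434 260]
[454 301]
```

View pics/c2.png

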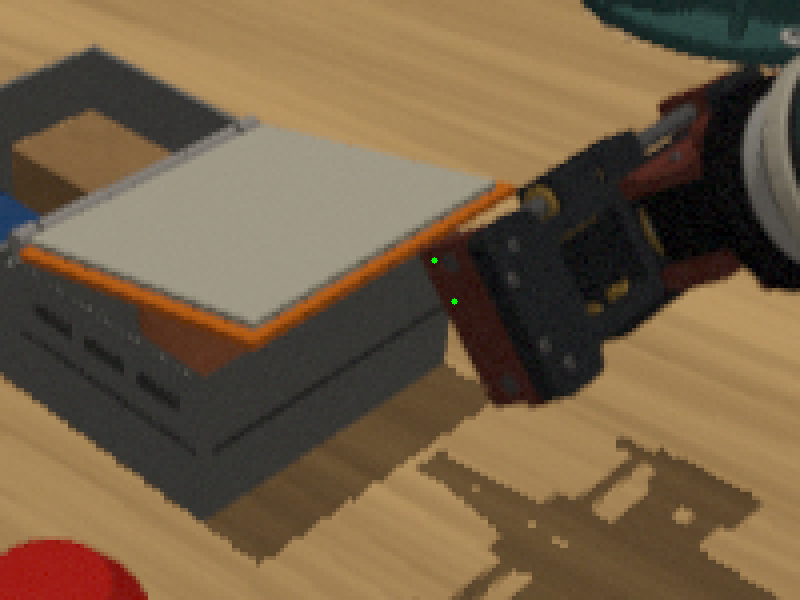

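```bash
python3 - <<'E'
from h import *
rows([pose(.226,.87,.15,.012),pose(.226,.87,.148,.005),pose(.23,.87,.146),pose(.3,.87,.145),pose(.38,.87,.145)])
E
```

```text
t 3.38 pos [0.569 0.118 0.106] F [-0.7 -0.2 -0.8]
[-0.0, 0.3, 2.5] [-0.0, 0.01, 0.01]
[-0.7, 0.2, 2.4] [-0.0, 0.01, 0.01]
[-1.2, 0.2, 2.3] [-0.0, 0.01, 0.01]
[-2.2, 0.2, 1.8] [-0.0, 0.01, 0.01]
[-3.4, 0.2, 1.2] [-0.0, 0.01, 0.01]
```

Emit:
apply_moves(commands=[{"dp": [0,0.3,2.5],"rotation": [0,0,0],"gripper": 0},{"dp": [-0.7,0.2,2.4],"rotation": [0,0,0],"gripper": 0},{"dp": [-1.2,0.2,2.3],"rotation": [0,0,0],"gripper": 0},{"dp": [-2.2,0.2,1.8],"rotation": [0,0,0],"gripper": 0},{"dp": [-3.4,0.2,1.2],"rotation": [0,0,0],"gripper": 0}])

```text
t: 4.0
position: [0.5685, 0.0877, 0.1256]
ee_rot: [0.672, 0.607, -0.318, 0.281]
wrist_force: [0.1, -0.3, -1.7]
opening: 0.002
```

```bash
python3 - <<'E'
from h import *
import cv2
a=cams.snapshot('scene')[:,:,::-1]
rows([pose(th,t,.145) for th,t in[(.45,.85),(.55,.82),(.65,.8),(.75,.77),(.85,.74)]])
cv2.imwrite('pics/c3.png',cv2.resize(a[90:270,200:420],(733,600),interpolation=3))
E
```

```text
t 4.05 pos [0.569 0.087 0.127] F [ 0.1  0.2 -0.3]
[-0.9, -0.1, -0.3] [0.0, 0.03, 0.01]
[-2.5, -0.1, -0.8] [0.0, 0.06, 0.01]
[-4.1, -0.1, -1.1] [0.0, 0.08, 0.01]
[-5.8, -0.1, -1.3] [0.0, 0.11, 0.01]
[-7.3, -0.1, -1.2] [0.0, 0.14, 0.01]
```

View pics/c3.png

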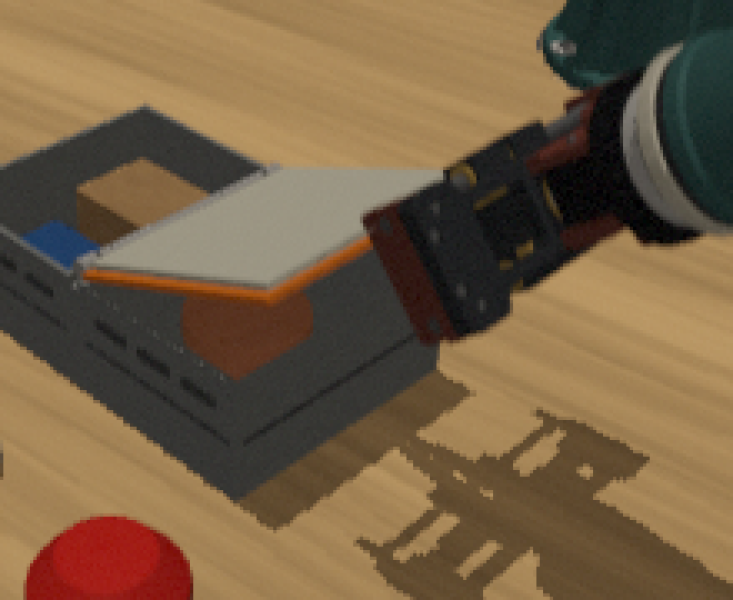

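Emit:
apply_moves(commands=[{"dp": [-0.9,0,-0.3],"rotation": [0,0.03,0],"gripper": 0},{"dp": [-2.5,0,-0.8],"rotation": [0,0.06,0],"gripper": 0},{"dp": [-4.1,0,-1.1],"rotation": [0,0.08,0],"gripper": 0},{"dp": [-5.8,0,-1.3],"rotation": [0,0.11,0],"gripper": 0},{"dp": [-7.3,0,-1.2],"rotation": [0,0.14,0],"gripper": 0}])

```text
t: 4.68
position: [0.5655, 0.0496, 0.1925]
ee_rot: [0.694, 0.625, -0.268, 0.238]
wrist_force: [0.3, 1.2, -0.3]
opening: 0.007
```

```bash
python3 - <<'E'
from h import *
rows([pose(th,t,.143) for th,t in[(.95,.71),(1.05,.68),(1.15,.65),(1.25,.62),(1.35,.6)]])
E
```

```text
t 4.67 pos [0.566 0.05  0.192] F [ 0.3  1.2 -0.3]
[-1.4, -0.2, 0.2] [0.0, 0.02, 0.01]
[-2.9, -0.2, 0.3] [0.0, 0.05, 0.01]
[-4.3, -0.2, 0.5] [0.0, 0.08, 0.01]
[-5.8, -0.2, 0.9] [0.0, 0.11, 0.01]
[-7.2, -0.2, 1.4] [0.0, 0.13, 0.01]
```

Emit:
apply_moves(commands=[{"dp": [-1.4,-0.1,0.2],"rotation": [0,0.02,0],"gripper": 0},{"dp": [-2.9,-0.1,0.3],"rotation": [0,0.05,0],"gripper": 0},{"dp": [-4.3,-0.1,0.5],"rotation": [0,0.08,0],"gripper": 0},{"dp": [-5.8,-0.1,0.9],"rotation": [0,0.11,0],"gripper": 0},{"dp": [-7.2,-0.1,1.4],"rotation": [0,0.13,0],"gripper": 0}])

```text
t: 5.3
position: [0.5576, -0.0139, 0.2307]
ee_rot: [0.71, 0.639, -0.222, 0.196]
wrist_force: [1.0, 1.0, -1.3]
opening: 0.008
```

```bash
python3 - <<'E'
from h import *
import cv2
a=cams.snapshot('scene')[:,:,::-1]
rows([pose(th,t,.143) for th,t in[(1.45,.57),(1.55,.54),(1.65,.52),(1.75,.5),(1.85,.48)]])
cv2.imwrite('pics/c4.png',cv2.resize(a[60:270,180:420],(686,600),interpolation=3))
E
```

```text
t 5.35 pos [ 0.558 -0.016  0.232] F [-0.5 -1.5  0. ]
[-1.0, -0.1, 0.5] [-0.0, 0.03, 0.01]
[-2.4, -0.1, 1.1] [-0.0, 0.06, 0.01]
[-3.7, -0.1, 1.9] [-0.0, 0.08, 0.01]
[-4.9, -0.1, 2.8] [-0.0, 0.1, 0.01]
[-6.0, -0.2, 3.8] [-0.0, 0.12, 0.01]
```

View pics/c4.png

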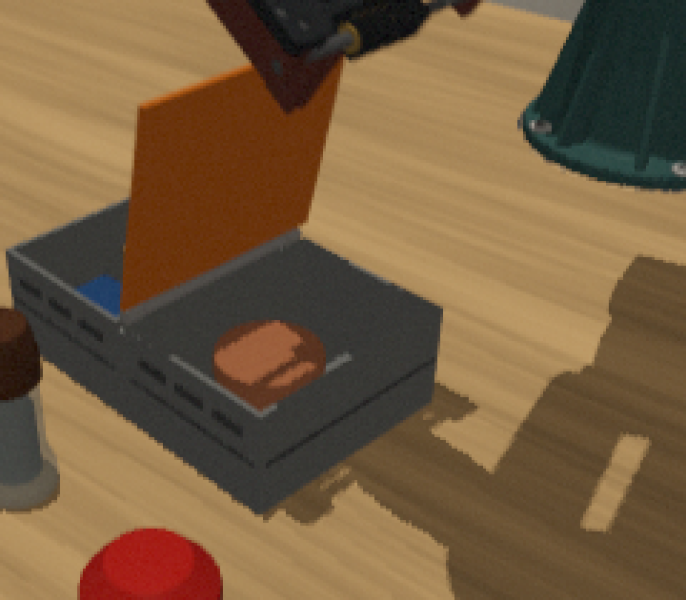

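The panel is close to upright (orange face visible, foot at about (210,270)), caddy undisturbed; continuing.

Emit:
apply_moves(commands=[{"dp": [-1.0,-0.1,0.5],"rotation": [0,0.03,0],"gripper": 0},{"dp": [-2.4,-0.1,1.1],"rotation": [0,0.06,0],"gripper": 0},{"dp": [-3.7,-0.1,1.9],"rotation": [0,0.08,0],"gripper": 0},{"dp": [-4.9,-0.1,2.8],"rotation": [0,0.1,0],"gripper": 0},{"dp": [-6.0,-0.1,3.8],"rotation": [0,0.12,0],"gripper": 0}])

```text
t: 5.98
position: [0.5487, -0.087, 0.2344]
ee_rot: [0.722, 0.649, -0.179, 0.157]
wrist_force: [0.0, 1.5, -0.8]
opening: 0.007
```

```bash
python3 - <<'E'
from h import *
rows([pose(th,t,.14) for th,t in[(1.95,.46),(2.05,.44),(2.15,.42),(2.25,.4),(2.35,.38)]])
E
```

```text
t 5.97 pos [ 0.549 -0.087  0.234] F [ 0.   1.5 -0.8]
[-0.8, -0.0, 1.2] [-0.0, 0.02, 0.01]
[-1.8, -0.0, 2.3] [-0.0, 0.04, 0.01]
[-2.7, -0.0, 3.4] [-0.0, 0.06, 0.01]
[-3.5, -0.1, 4.7] [-0.0, 0.08, 0.01]
[-4.1, -0.1, 6.1] [-0.0, 0.1, 0.01]
```

Emit:
apply_moves(commands=[{"dp": [-0.8,0,1.2],"rotation": [0,0.02,0],"gripper": 0},{"dp": [-1.8,0,2.3],"rotation": [0,0.04,0],"gripper": 0},{"dp": [-2.7,0,3.4],"rotation": [0,0.06,0],"gripper": 0},{"dp": [-3.5,0,4.7],"rotation": [0,0.08,0],"gripper": 0},{"dp": [-4.1,0,6.1],"rotation": [0,0.1,0],"gripper": 0}])

```text
t: 6.6
position: [0.5413, -0.1521, 0.1987]
ee_rot: [0.731, 0.656, -0.143, 0.124]
wrist_force: [-0.6, 1.5, 1.1]
opening: 0.004
```

```bash
python3 - <<'E'
from h import *
rows([pose(th,t,.138) for th,t in[(2.43,.37),(2.51,.36),(2.59,.35),(2.67,.34),(2.75,.33)]])
E
```

```text
t 6.6 pos [ 0.541 -0.152  0.199] F [-0.6  1.5  1.1]
[-0.2, -0.0, 1.0] [-0.0, 0.01, 0.01]
[-0.6, -0.0, 2.1] [-0.0, 0.02, 0.01]
[-0.9, -0.0, 3.3] [-0.0, 0.03, 0.01]
[-1.1, -0.0, 4.4] [-0.0, 0.04, 0.01]
[-1.2, -0.0, 5.6] [-0.0, 0.05, 0.01]
```

Emit:
apply_moves(commands=[{"dp": [-0.2,0,1.0],"rotation": [0,0.01,0],"gripper": 0},{"dp": [-0.6,0,2.1],"rotation": [0,0.02,0],"gripper": 0},{"dp": [-0.9,0,3.3],"rotation": [0,0.03,0],"gripper": 0},{"dp": [-1.1,0,4.4],"rotation": [0,0.04,0],"gripper": 0},{"dp": [-1.2,0,5.6],"rotation": [0,0.05,0],"gripper": 0}])

```text
t: 7.22
position: [0.5376, -0.1841, 0.1505]
ee_rot: [0.734, 0.659, -0.124, 0.108]
wrist_force: [-0.1, -0.3, 0.5]
opening: 0.005
```

```bash
python3 - <<'E'
from h import *
rows([pose(th,t,.136) for th,t in[(2.83,.33),(2.91,.33),(2.99,.33),(3.07,.33),(3.14,.33)]])
E
```

```text
t 7.22 pos [ 0.538 -0.184  0.15 ] F [-0.1 -0.3  0.5]
[0.1, -0.0, 1.1] [-0.0, 0.0, 0.01]
[0.1, -0.0, 2.1] [-0.0, 0.0, 0.01]
[0.2, -0.0, 3.1] [-0.0, 0.0, 0.01]
[0.4, -0.0, 4.1] [-0.0, 0.0, 0.01]
[0.6, -0.0, 4.9] [-0.0, 0.0, 0.01]
```

Emit:
apply_moves(commands=[{"dp": [0.1,0,1.1],"rotation": [0,0,0],"gripper": 0},{"dp": [0.1,0,2.1],"rotation": [0,0,0],"gripper": 0},{"dp": [0.2,0,3.1],"rotation": [0,0,0],"gripper": 0},{"dp": [0.4,0,4.1],"rotation": [0,0,0],"gripper": 0},{"dp": [0.6,0,4.9],"rotation": [0,0,0],"gripper": 0}])

```text
t: 7.85
position: [0.5364, -0.1941, 0.1015]
ee_rot: [0.734, 0.659, -0.124, 0.108]
wrist_force: [-0.2, 2.7, 9.6]
opening: 0.005
```

```bash
python3 - <<'E'
from h import *
import cv2
a=[cams.snapshot(n)[:,:,::-1] for n in('scene','side')]
rows([pose(3.14,.33,.136,-.003)])
cv2.imwrite('pics/c5.png',np.hstack([cv2.resize(a[0][80:280,170:370],(400,400),interpolation=3),cv2.resize(a[1][80:280,170:370],(400,400),interpolation=3)]))
E
```

```text
t 7.95 pos [ 0.536 -0.194  0.102] F [0.2 0.6 2.4]
max rows 0.04788239785644865 0.042232476191885665
[0.0, -0.0, 0.1] [-0.0, -0.0, 0.0]
[0.0, -0.0, 0.1] [-0.0, -0.0, 0.0]
[0.0, -0.0, 0.2] [-0.0, -0.0, 0.0]
[0.1, -0.0, 0.2] [-0.0, -0.0, 0.01]
[0.1, -0.0, 0.3] [-0.0, -0.0, 0.01]
```

View pics/c5.png

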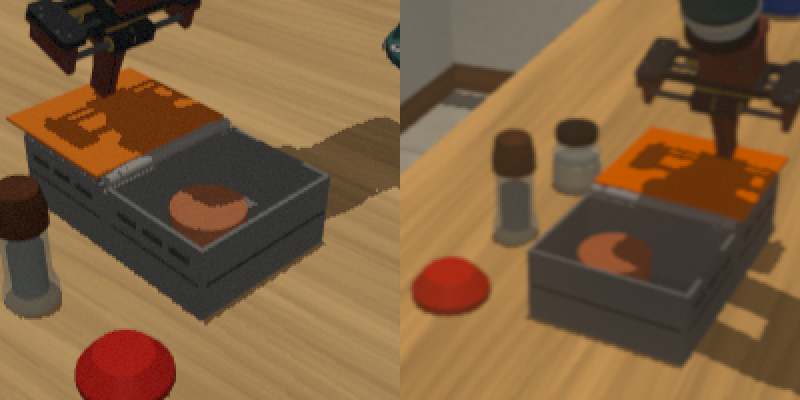

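The panel lies orange side up on the right tier, with the tip on it at about (107,90) left and (725,155) right. I'll press it once more, then lift.

Emit:
apply_moves(commands=[{"dp": [0,0,0.2],"rotation": [0,0,0],"gripper": 0},{"dp": [0,0,0.3],"rotation": [0,0,0],"gripper": 0},{"dp": [0,0,0.4],"rotation": [0,0,0],"gripper": 0},{"dp": [0,0,0.4],"rotation": [0,0,0],"gripper": 0},{"dp": [0,0,0.4],"rotation": [0,0,0],"gripper": 0}])

```text
t: 8.57
position: [0.5366, -0.1944, 0.1007]
ee_rot: [0.734, 0.659, -0.123, 0.108]
wrist_force: [-5.4, 12.5, 28.8]
opening: 0.004
```

Emit:
apply_moves(commands=[{"dp": [0,0,-1],"rotation": [0,0,0],"gripper": 0},{"dp": [0,0,-4],"rotation": [0,0,0],"gripper": 0},{"dp": [0,0,-8],"rotation": [0,0,0],"gripper": 0},{"dp": [0,0,-12],"rotation": [0,0,0],"gripper": 0},{"dp": [0,0,-15],"rotation": [0,0,0],"gripper": 0}])

```text
t: 9.2
position: [0.5427, -0.1456, 0.2441]
ee_rot: [0.734, 0.659, -0.123, 0.109]
wrist_force: [-0.2, 0.6, -0.4]
opening: 0.002
```

Emit:
apply_moves(commands=[{"dp": [0,-2,-2],"rotation": [0,0,0],"gripper": 0},{"dp": [0,-4,-4],"rotation": [0,0,0],"gripper": 0},{"dp": [0,-4,-4],"rotation": [0,0,0],"gripper": 0},{"dp": [0,-4,-4],"rotation": [0,0,0],"gripper": 0},{"dp": [0,-4,-4],"rotation": [0,0,0],"gripper": 0}])

```text
t: 9.82
position: [0.5046, -0.1286, 0.281]
ee_rot: [0.734, 0.659, -0.123, 0.108]
wrist_force: [-0.5, 0.5, 0.4]
opening: 0.007
```

```bash
python3 - <<'E'
from h import *
import cv2
a=[cams.snapshot(n)[:,:,::-1] for n in('scene','side')]
print(robot.get_state()['t'])
for th in(3.14,3.05,2.98):
  u=R.from_euler('x',th)
  for n in('scene','side'):
    P=[RZ.apply(u.apply([sx*.085,.165,-.004])+[0,0,.084])+[X,Y,0] for sx in(1,-1)]
    print(th,n,((proj(n,P)/1.5625-[170,80])*2).round(0).tolist())
cv2.imwrite('pics/c6.png',np.hstack([cv2.resize(a[0][80:280,170:370],(400,400),interpolation=3),cv2.resize(a[1][80:280,170:370],(400,400),interpolation=3)]))
E
```

```text
9.925
3.14 scene [[6.0, 114.0], [129.0, 65.0]]
3.14 side [[252.0, 125.0], [390.0, 156.0]]
3.05 scene [[4.0, 102.0], [129.0, 53.0]]
3.05 side [[253.0, 114.0], [392.0, 145.0]]
2.98 scene [[4.0, 93.0], [130.0, 45.0]]
2.98 side [[253.0, 106.0], [393.0, 136.0]]
```

View pics/c6.png

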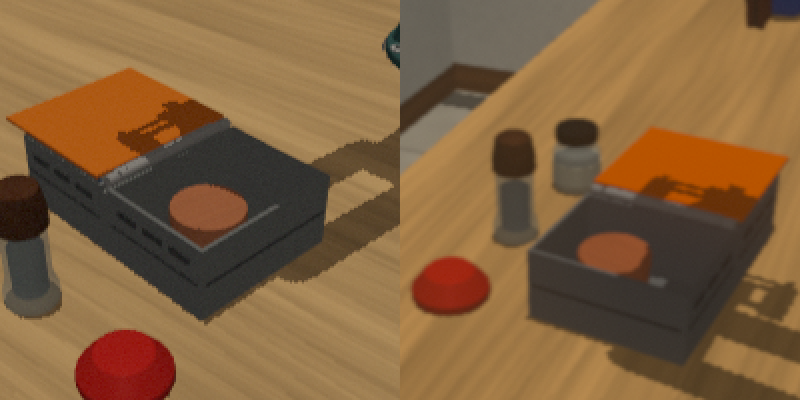

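The panel's free-edge corners are at (7,118) and (131,67) in the scene view, and (252,127) and (388,157) in the side view. That matches the flat prediction (3.14), the bystanders look unmoved and the hand is clear, so I'll hand in.

```bash
python3 -c "
from plant import robot
s=robot.get_state();print(abs(s['qd']).max(),s['wrist_force']);robot.close_job()"
```

```text
0.004281755798660882 [ 0.11688046  0.62758852 -0.71378885]
the job is handed in; nothing more can be done
```

The cover is now flat on the right tier and the tea caddy is uncovered; I handed the job in about 10 s into the 42 s limit. I kept the fingers shut, hooked them under the panel's free edge and pushed only on its orange face. They went over the spine at about 0.8 rad/s and pressed down until they met the stop, at about 29 N. I then lifted the hand clear.

- **Panel angle:** in both fixed cameras the free-edge corners match the position predicted for flat (3.14 rad) to within about 2 mm. The 3.05 rad position would lie clearly further off.
- **Bystanders:** the caddy, grinder, jar opener and jar look unmoved. I judged this by eye from the pictures, not by measuring their positions again.
- **Hand:** it was still and clear of everything, with wrist force under 1 N.
- **Uncertainty:** the starting organiser position was good only to a few millimetres; one hand-read corner was off by 7 pixels. This caused no trouble in the push. No check failed, but closing the job reported no verdict.

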